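# Centre the bench scale's platter in its side play and load the check weight

### The arm

A 6-joint arm with a two-finger parallel gripper is mounted at the origin on the work surface. World frame = base frame: x ahead of the robot, y to its left, z up, the work surface at z = 0. Lengths are in m, angles in rad, forces in N, time in s.
With the tool pointing down it reaches from about 0.35 to 0.875 m from the base axis. Payload 4.2 kg.
Tool frame: the origin (TCP) lies midway between the tips of the shut fingers; the grasp point (between the pads) lies 19 mm behind it; z points along the fingers, y is the direction in which the jaws open and shut (so a half turn about z gives the same grasp; the last joint's range is limited). The gripper opens to 85 mm and grips with 20 to 120 N. Pads are 22 mm wide; open, the fingers measure 114 mm over their backs; the gripper's body (76 mm by 85 mm) begins 54 mm behind the grasp point. The pads swing forward as they close: fully open they stand 13 mm farther back than shut.
Start: joints at [-0.914, 0.385, 0.008, 0, -1.194, -0.259], TCP at [0.242, -0.576, 0.231] pointing down, gripper open.
Joint ranges: [-3.14, 3.14], [-1.21, 2.06], [-1.07, 1.41], [-3.16, 2.05], [-2.99, -0.16], [-3.1, 3.1]. Speed limits (rad/s): [2.79, 2.79, 3.14, 3.14, 3.14, 3.14].

### API

Orientations are given as a unit quaternion [w, x, y, z].
In Python, from plant import env gives the robot as it stands.
- The arm moves only by the tool move_arm, never from a script. Its argument "increments" is a list that holds one entry, the list of rows, each a list of 7 numbers: the shift along the tool's x, y, z in cm, then the turn, a rotation vector about the tool's x, y, z in rad, then the opening, from 0 (shut) to 1 (fully open). In form: [[[tx, ty, tz, rx, ry, rz, claw], ...]]. A call has 1 to 20 rows; each row is the pose to reach, as a shift and turn from the pose commanded when the call began, along the tool's axes at that moment; what a row does not reach only later rows make up. A row lasts 1/8 s, in which the tool goes at most 62.5 mm and 10.7 degrees, less where a joint would pass 70% of its speed; a pose out of reach is approached as far as the arm can. A call with a gripper value outside its range is refused whole. The fingers move at their own pace and stop on an object; the grip force is fixed at half the most. Time passes only in rows, so rows that repeat a pose let the fingers close. It gives the time, the measured TCP pose, the force and the opening at its end, in the units of the state.
- env.get_obs(): the state, without advancing time (a new reading comes with each control period).
- env.read_camera(name): name is "scene" or "side" or "wrist"; returns (picture, depth): 420x560x3 uint8, red, green, blue; 420x560 float32, m along the optical axis (not along the pixel's ray), 0 where there is no reading.
- env.camera_info(name): a dict with "intrinsics" (3x3 intrinsics, pixels), "distortion" ([k1, k2, p1, p2, k3] as OpenCV has them; the pictures are not rectified), "R" (3x3) and "t" (3): a world point X has camera coordinates R X + t. Camera axes: x right, y down, z forward; pixel columns grow to the right and rows downward; lengths in m; the calibration is good to about 2 mm. A picture is of the moment at which its call begins: read the wrist's pose just before it. camera_info takes no time and is no camera call; for the wrist camera it gives the pose at the moment of the call.
- env.job_done(): hands the job in, once; it reports no verdict.
The state is a dict: "clock": time; "joint_pos": joint angles; "qvel": joint speeds; "effort": joint torques, N m; "tool_pos": TCP position; "orientation": TCP orientation; "force": force on the tool from outside, world axes, zero at the start; "moment": the same for the moment, N m; "finger_gap": opening from 0.0 (shut) to 1.0 (fully open).
Only numpy, scipy, OpenCV 4.12 (cv2) and the standard library are available. Lean on these libraries where they do the work, as an engineer would, in place of code of your own. Each camera call takes 0.05 s, during which the arm holds its last target. There are 200 camera calls.

### The job

Get the bench scale ready for its daily check. Its steel platter has sideways play between two hidden stops: slide the platter gently to the scale's left (the side with the display) until you feel it touch, then gently to the right until it touches, and leave it half-way between, clear of both so that it cannot rub. Then stand the brass check weight gently upright in the middle of the platter, let go, and leave the jar and the cup beside it alone.

Things in the scene. Friction and masses are not known exactly. Their poses are not given: they have to be found in the camera images.
- platter_middle (a point): Middle of the platter's flat top (deck), 88 mm above the bench; the deck is 240 mm along its x, 280 mm along its y; z is up, y points to the scale's left, the side with the display's column. The platter is captive: it only slides along its y, with about 2.5 N of friction, and stays where it is left. It cannot be lifted or turned.
- scale: Fixed base of the scale, origin on the bench under its middle, axes as the platter's. Hidden in it, a rubber-tipped stop on each side ends the platter's play: 15 to 17 mm of travel in all, its middle up to 7.5 mm to either side of the platter's start, different on every scale. The rubber gives 1 mm per 10 N; pushing a stop with over 20 N harms the load cell.
- right_lip (a point): Centre of the upturned lip on the platter's right (-y) edge, 16 mm above the deck; axes as the platter's. The lip runs 240 mm along x, is 32 mm high above the deck, with a rolled top edge 10 mm thick (20 to 32 mm up) on a 4 mm web. Pinch it from above across y, a finger on either side; outside, a skirt hangs 47 mm below the deck, flush with the rolled edge.
- left_lip (a point): The same lip on the left (+y) edge. The display's column (32 mm square, 60 mm toward +x from the middle) stands 60 mm beyond it and carries the display 310 to 450 mm up, so the right lip is the easier one to hold.
- weight_centre (a point): Centre of the brass check weight, standing on the bench: 70 mm high, body 38 mm in diameter and 46 mm high, then a neck and a 27 mm knob on top; 500 g. The point is on its axis, 35 mm above its flat underside; z is up.
- jar: Amber glass jar with red cap, 54 mm in diameter, 95 mm high; origin at the centre of its underside. Not to be moved.
- cup: Small steel sauce cup, 66 mm in diameter, 60 mm high; origin at the centre of its underside. Not to be moved. (A steel pan and a green tub, 100 mm high, stand farther off, out of the way at the right.)
Things that resemble listed ones, but are neither listed nor needed, are in the scene too. Leave any blue or green look-alike of the part that bears weight_centre alone.

How it is judged:
By the outcome, as a careful person would: the job done as asked, in the order asked, and still so for the second after the job is handed in, with the robot touching nothing.
It also fails if it takes over 58 s, if anything falls off the work surface, if the arm or the gripper's body presses on something with over 40 N, if the wrist force passes 120 N, or if a joint passes its speed limit or range.

## Working session

There is one attempt and no reset: what is moved stays moved. The work goes in short steps, Python scripts to look and compute and a tool call to move; the robot and the scene stay as the last step left them, time stands still between calls to the robot, and variables do not carry over. Pictures are saved under pics/ and viewed, on a budget of 10 in all, crops included, one or two more only if the job needs it, and the job is handed in when it is done.

Besides the shell and the picture viewer there is one more tool, called after "Emit:" as name([rows], argument=value, ...), one row to a line, values as JSON. move_arm: Moves the arm, as the interface text tells. Its arguments: {"type":"object","properties":{"increments":{"type":"array"}},"required":["increments"]}

```bash
mkdir -p pics; ls; cat > h.py <<'E'
import numpy as np, cv2
from plant import env
def snap(n,f):
    im,d=env.read_camera(n); i=env.camera_info(n)
    cv2.imwrite('pics/%s.png'%f,im[:,:,::-1]); np.savez('pics/%s.npz'%f,im=im,d=d,K=i['intrinsics'],D=i['distortion'],R=i['R'],t=i['t'])
    return im,d
def pts(f,px,z=None):
    q=np.load('pics/%s.npz'%f); px=np.array(px,float).reshape(-1,2)
    u=cv2.undistortPoints(px[:,None],np.array(q['K'],float),np.array(q['D'],float))[:,0]
    r=np.c_[u,np.ones(len(u))]
    R=np.array(q['R']);t=np.array(q['t'])
    if z is None:
        s=np.array([q['d'][int(round(b)),int(round(a))] for a,b in px])
        return (r*s[:,None]-t)@R
    c=-R.T@t; w=r@R
    return c+w*((z-c[2])/w[:,2])[:,None]
def world(f):
    q=np.load('pics/%s.npz'%f); h,w=q['d'].shape
    g=np.stack(np.meshgrid(np.arange(w),np.arange(h)),-1).reshape(-1,2)
    return pts(f,g).reshape(h,w,3)
E
python3 - <<'E'
from h import *
for n in ('scene','side'): snap(n,n+'0')
a=cv2.imread('pics/scene0.png');b=cv2.imread('pics/side0.png')
print(env.get_obs())
E
```

```text
pics
{'clock': 0.1, 'joint_pos': array([-9.14397811e-01,  3.85480612e-01,  6.79198582e-03, -4.22493938e-04,
       -1.19401591e+00, -2.58564161e-01]), 'qvel': array([-0.0017276 , -0.00058177,  0.00244453,  0.00105782, -0.0001557 ,
        0.00157743]), 'effort': array([-6.66909727e-04, -3.93318272e+01,  1.88929868e+01,  4.19800535e+00,
       -2.59085609e-03, -1.14965795e-05]), 'tool_pos': array([ 0.24193528, -0.57571946,  0.2303438 ]), 'orientation': array([-2.45254422e-04, -1.97531507e-01,  9.80296055e-01,  9.42717999e-04]), 'force': array([ 0.11301026,  0.69921002, -0.13032965]), 'moment': array([-0.01735905, -0.00720959,  0.01856781]), 'finger_gap': 0.9978669655891668}
```

View pics/scene0.png

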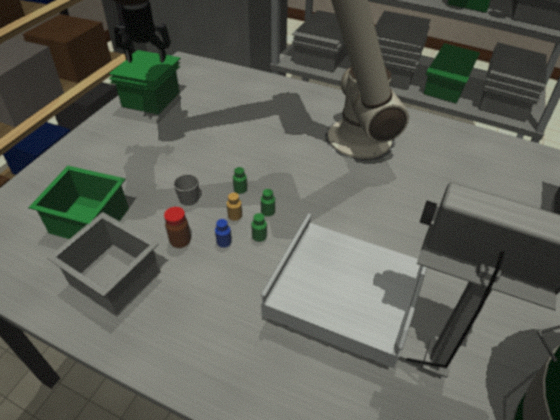

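View pics/side0.png

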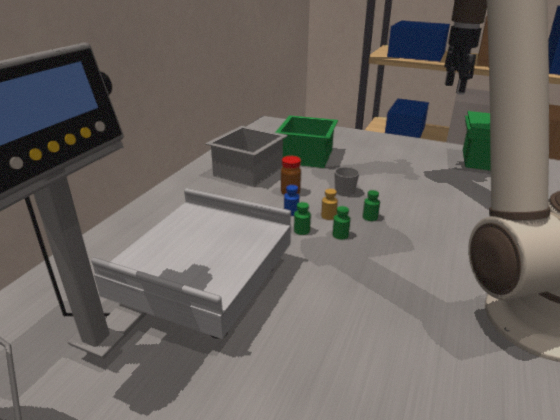

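The scene view shows the brass weight at about (234,207), with green and blue look-alikes around it. The jar is at (177,228) and the cup at (187,190). The right lip runs from (310,222) to (266,295), and the display is on the right of the picture. The side view agrees, with the weight at (330,205).

```bash
python3 - <<'E'
from h import *
np.set_printoptions(precision=4,suppress=True)
for f in('scene0','side0'):
    W=world(f); d=np.load('pics/%s.npz'%f)['d']; ok=d>0; im=np.load('pics/%s.npz'%f)['im']
    # deck
    m=ok&(abs(W[...,2]-.088)<.005)&(W[...,0]>.2)&(W[...,0]<.95)
    m=cv2.erode(m.astype(np.uint8),np.ones((3,3)))
    n,l,s,c=cv2.connectedComponentsWithStats(m); k=1+np.argmax(s[1:,4]); P=W[l==k]
    r=cv2.minAreaRect(P[:,:2].astype(np.float32)); print(f,'deck',r,P[:,2].mean())
    # lip tops
    m=ok&(W[...,2]>.110)&(W[...,2]<.13); Q=W[m]; Q=Q[np.linalg.norm(Q[:,:2]-np.array(r[0]),axis=1)<.21]
    ax=P[:,:2]-P[:,:2].mean(0)
    print('lips z',np.percentile(Q[:,2],[5,50,95]),len(Q))
    np.save('pics/lip_%s.npy'%f,Q)
    hsv=cv2.cvtColor(im,cv2.COLOR_RGB2HSV)
    reg=ok&(W[...,2]>.004)&(W[...,2]<.11)&(W[...,1]<0.1)&(W[...,0]>.2)&(W[...,0]<.9)
    n,l,s,c=cv2.connectedComponentsWithStats(reg.astype(np.uint8))
    for k in range(1,n):
        if 60<s[k,4]<3000:
            p=W[l==k]; print(c[k],s[k,4],'mid',(p[:,:2].min(0)+p[:,:2].max(0))/2,'ext',np.ptp(p[:,:2],axis=0),'zmax',p[:,2].max(),hsv[l==k].mean(0))
print(pts('scene0',[[310,222],[266,295],[425,265],[398,355]],.12))
print(pts('scene0',[[234,197]],.07),pts('side0',[[330,193]],.07))
E
```

```text
scene0 deck ((0.5986288785934448, 0.1569720208644867), (0.23889108002185822, 0.2644529640674591), 0.052367545664310455) 0.08928939710745289
lips z [0.1153 0.1201 0.1229] 992
[236.8563 194.3106] 689 mid [ 0.3828 -0.2214] ext [0.2004 0.1077] zmax 0.07527083801459925 [ 38.9144 114.3527  95.4528]
[186.5421 188.6396] 677 mid [ 0.4297 -0.3536] ext [0.1268 0.1144] zmax 0.06508894902180916 [31.8065 19.8242 72.3589]
[263.4209 215.414 ] 727 mid [ 0.425  -0.1226] ext [0.182  0.0869] zmax 0.07493967167739118 [ 61.2613 107.3026  82.6094]
[176.701  227.2723] 863 mid [ 0.5585 -0.3053] ext [0.1253 0.1301] zmax 0.10072860759346634 [  9.4299 140.1669  94.8946]
[222.8612 233.3805] 389 mid [ 0.5489 -0.1685] ext [0.0449 0.04  ] zmax 0.07352280688140893 [111.6118 133.8612  96.9177]
side0 deck ((0.5953701138496399, 0.1523647904396057), (0.23944367468357086, 0.2632262706756592), 0.031058143824338913) 0.08949383831498955
lips z [0.1115 0.1185 0.1216] 1740
[374.6724  44.3103] 116 mid [ 0.8415 -2.4449] ext [0.0674 0.0504] zmax 0.10915947902813845 [ 12.4914  46.931  117.5   ]
[379.8021  71.7812] 96 mid [ 0.6507 -1.6953] ext [0.0326 0.0507] zmax 0.08024925911075732 [70.8854 25.6146 51.1667]
[362.9101  85.0741] 189 mid [ 0.6491 -1.2992] ext [0.0337 0.0483] zmax 0.10994719306681786 [91.9524 24.0476 49.291 ]
[460.1583  98.8667] 120 mid [ 0.2226 -1.4908] ext [0.0445 0.28  ] zmax 0.02392555062166662 [ 10.4     34.1917 102.5583]
[339.6923 200.0194] 1443 mid [ 0.4422 -0.2297] ext [0.1006 0.2658] zmax 0.07287128382699756 [32.7838 97.1254 82.9757]
[371.021  205.8318] 428 mid [ 0.3662 -0.2196] ext [0.0368 0.0401] zmax 0.07121774169114858 [ 64.3925 143.1519  74.1402]
[[0.5031 0.0323 0.12  ]
 [0.7155 0.029  0.12  ]
 [0.5135 0.2917 0.12  ]
 [0.7316 0.2933 0.12  ]]
[[ 0.4609 -0.1846  0.07  ]] [[ 0.4571 -0.1771  0.07  ]]
```

```bash
python3 - <<'E'
from h import *
np.set_printoptions(precision=4,suppress=True)
for f in('scene0','side0'):
    Q=np.load('pics/lip_%s.npy'%f); Q=Q[Q[:,2]>.114]
    for nm,s in(('R',Q[:,1]<.1),('L',Q[:,1]>.2)):
        p=Q[s&(Q[:,0]>.49)&(Q[:,0]<.71)]
        p=p[abs(p[:,1]-np.median(p[:,1]))<.02]
        a=np.polyfit(p[:,0],p[:,1],1);res=p[:,1]-np.polyval(a,p[:,0]);p=p[abs(res)<.008];a=np.polyfit(p[:,0],p[:,1],1)
        q=Q[s]
        print(f,nm,len(p),'slope',a[0],'y@.6',np.polyval(a,.6),'xr',np.percentile(q[:,0],[1,99]))
        # y extents of top
        print(np.percentile(p[:,1]-a[0]*(p[:,0]-.6),[3,97]))
# look-alikes and weight: knob tops
    W=world(f);im=np.load('pics/%s.npz'%f)['im'];hsv=cv2.cvtColor(im,cv2.COLOR_RGB2HSV).astype(int)
    near=(W[...,2]>.06)&(W[...,2]<.08)&(W[...,0]>.3)&(W[...,0]<.6)&(abs(W[...,1]+.19)<.12)
    for nm,lo,hi in(('br',12,28),('gr',45,85),('bl',105,130)):
        m=near&(hsv[...,0]>=lo)&(hsv[...,0]<=hi)&(hsv[...,1]>80)
        n,l,s,c=cv2.connectedComponentsWithStats(m.astype(np.uint8))
        for k in range(1,n):
            if s[k,4]>15:print(f,nm,c[k],s[k,4],np.median(W[l==k],0))
E
```

```text
scene0 R 434 slope 0.005437106420061762 y@.6 0.023754367730394594 xr [0.4832 0.7159]
[0.0186 0.0279]
scene0 L 460 slope 0.007301842070717078 y@.6 0.29149337667659486 xr [0.5205 0.7148]
[0.2867 0.2965]
scene0 br [233.2857 197.4725] 91 [ 0.4636 -0.1854  0.0703]
scene0 gr [238.9857 171.3714] 70 [ 0.3712 -0.2196  0.07  ]
scene0 gr [267.5732 193.5366] 82 [ 0.4143 -0.116   0.0699]
scene0 gr [258.6809 218.2766] 94 [ 0.5003 -0.0969  0.0696]
scene0 bl [221.7212 224.0769] 104 [ 0.5533 -0.1669  0.0697]
side0 R 452 slope 0.011579351693449088 y@.6 0.024418903724340836 xr [0.4799 0.7126]
[0.0191 0.0279]
side0 L 856 slope 0.00799418979178996 y@.6 0.2939072376876774 xr [0.4777 0.7113]
[0.2881 0.2972]
side0 br [292.2844 172.1743] 109 [ 0.5793 -0.2488  0.0691]
side0 br [330.141  192.8846] 78 [ 0.458  -0.1819  0.0683]
side0 gr [372.5195 194.3896] 77 [ 0.3656 -0.2149  0.0688]
side0 gr [302.2791 206.2093] 86 [ 0.4941 -0.0932  0.0701]
side0 gr [342.1042 210.8438] 96 [ 0.4092 -0.1105  0.0688]
side0 bl [291.8052 189.1688] 77 [ 0.5464 -0.1623  0.0686]
```

```bash
cat >> h.py <<'E'
from scipy.spatial.transform import Rotation as Ro
def goto(p,yang=None):
    "shift (cm) and turn in tool axes to reach world p, tool down, tool y at yang deg"
    o=env.get_obs(); q=o['orientation']; R=Ro.from_quat([q[1],q[2],q[3],q[0]])
    s=R.inv().apply(np.array(p)-o['tool_pos'])*100
    r=np.zeros(3)
    if yang is not None:
        a=np.radians(yang); y=np.array([np.cos(a),np.sin(a),0]); z=np.array([0,0,-1.]); x=np.cross(y,z)
        r=(R.inv()*Ro.from_matrix(np.c_[x,y,z])).as_rotvec()
    print('shift cm',s.round(3),'turn',r.round(4))
E
python3 -c "
from h import *
goto([.598,.024,.2],90.45)"
```

```text
shift cm [-56.054  41.496   3.109] turn [ 0.0019 -0.0005  0.3898]
```

Emit:
move_arm([
  [[-28, 20.7, 1.5, 0, 0, 0.2, 0.5], [-56.05, 41.5, 3.1, 0.002, 0, 0.39, 0.5], [-56.05, 41.5, 3.1, 0.002, 0, 0.39, 0.5], [-56.05, 41.5, 3.1, 0.002, 0, 0.39, 0.5], [-56.05, 41.5, 3.1, 0.002, 0, 0.39, 0.5], [-56.05, 41.5, 3.1, 0.002, 0, 0.39, 0.5], [-56.05, 41.5, 3.1, 0.002, 0, 0.39, 0.5], [-56.05, 41.5, 3.1, 0.002, 0, 0.39, 0.5], [-56.05, 41.5, 3.1, 0.002, 0, 0.39, 0.5], [-56.05, 41.5, 3.1, 0.002, 0, 0.39, 0.5], [-56.05, 41.5, 3.1, 0.002, 0, 0.39, 0.5], [-56.05, 41.5, 3.1, 0.002, 0, 0.39, 0.5], [-56.05, 41.5, 3.1, 0.002, 0, 0.39, 0.5], [-56.05, 41.5, 3.1, 0.002, 0, 0.39, 0.5], [-56.05, 41.5, 3.1, 0.002, 0, 0.39, 0.5], [-56.05, 41.5, 3.1, 0.002, 0, 0.39, 0.5]],
])

```text
clock: 2.1
tool_pos: [0.5978, 0.0226, 0.2007]
orientation: [0.0, -0.003, 1.0, -0.001]
force: [-0.5, -0.3, -0.0]
finger_gap: 0.502
```

```bash
python3 - <<'E'
from h import *
np.set_printoptions(precision=4,suppress=True)
o=env.get_obs();print(o['tool_pos'],o['orientation'],o['force'],o['finger_gap'])
snap('wrist','w1'); W=world('w1'); 
Q=W[(W[...,2]>.113)&(W[...,2]<.126)&(W[...,0]>.49)&(W[...,0]<.71)&(abs(W[...,1]-.024)<.03)]
print(len(Q))
if len(Q)>20:
    a=np.polyfit(Q[:,0],Q[:,1],1);print(a,np.polyval(a,.6),np.percentile(Q[:,1]-a[0]*(Q[:,0]-.6),[3,50,97]),np.percentile(Q[:,0],[1,99]))
goto([.598,.024,.2],90.45)
E
```

```text
[0.5978 0.0226 0.2007] [ 0.0004 -0.0032  1.     -0.0009] [-0.4682 -0.3043 -0.0032] 0.501722393487209
3860
[0.0054 0.0193] 0.02256850599809291 [0.0179 0.0227 0.0272] [0.4916 0.707 ]
shift cm [-0.014  0.124  0.068] turn [-0.0018  0.0008 -0.0012]
```

View pics/w1.png

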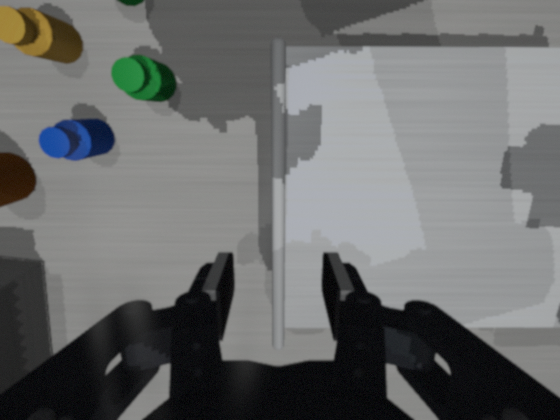

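The wrist view shows the lip as a vertical bar at column 278, centred between the fingers at about 225 and 330. I'll go straight down.

Emit:
move_arm([
  [[0, 0, 4, 0, 0, 0, 0.5], [0, 0, 7, 0, 0, 0, 0.45], [0, 0, 9, 0, 0, 0, 0.4], [0, 0, 10.3, 0, 0, 0, 0.35], [0, 0, 10.5, 0, 0, 0, 0.3], [0, 0, 10.5, 0, 0, 0, 0.25], [0, 0, 10.5, 0, 0, 0, 0.22], [0, 0, 10.5, 0, 0, 0, 0.22]],
])

```text
clock: 3.15
tool_pos: [0.5985, 0.0235, 0.096]
orientation: [0.001, -0.004, 1.0, -0.001]
force: [0.2, -0.0, 1.1]
finger_gap: 0.22
```

Emit:
move_arm([
  [[0, 0, 0, 0, 0, 0, 0.19], [0, 0, 0, 0, 0, 0, 0.17], [0, 0, 0, 0, 0, 0, 0.16]],
])

```text
clock: 3.52
tool_pos: [0.5981, 0.0233, 0.0953]
orientation: [0.0, -0.004, 1.0, -0.001]
force: [-0.1, 0.7, -0.4]
finger_gap: 0.158
```

Emit:
move_arm([
  [[0, 0, 0, 0, 0, 0, 0.145], [0, 0, 0, 0, 0, 0, 0.13]],
])

```text
clock: 3.78
tool_pos: [0.5981, 0.0231, 0.0953]
orientation: [0.0, -0.004, 1.0, -0.001]
force: [-0.2, -1.1, 0.0]
finger_gap: 0.13
```

Emit:
move_arm([
  [[0, 0, 0, 0, 0, 0, 0.115], [0, 0, 0, 0, 0, 0, 0.11]],
])

```text
clock: 4.03
tool_pos: [0.5981, 0.023, 0.0953]
orientation: [0.0, -0.004, 1.0, -0.001]
force: [0.4, -2.1, 0.5]
finger_gap: 0.112
```

Emit:
move_arm([
  [[0, 0, 0, 0, 0, 0, 0.08], [0, 0, 0, 0, 0, 0, 0.0], [0, 0, 0, 0, 0, 0, 0.0]],
])

```text
clock: 4.4
tool_pos: [0.5981, 0.0232, 0.0954]
orientation: [0.0, -0.004, 1.0, -0.001]
force: [-0.2, -3.6, 1.7]
finger_gap: 0.101
```

Emit:
move_arm([
  [[0, 0.05, 0, 0, 0, 0, 0], [0, 0.1, 0, 0, 0, 0, 0], [0, 0.15, 0, 0, 0, 0, 0], [0, 0.15, 0, 0, 0, 0, 0]],
])

```text
clock: 4.9
tool_pos: [0.5981, 0.0249, 0.0954]
orientation: [0.0, -0.004, 1.0, -0.001]
force: [-0.6, -2.6, 2.9]
finger_gap: 0.104
```

Emit:
move_arm([
  [[0, 0.05, 0, 0, 0, 0, 0], [0, 0.1, 0, 0, 0, 0, 0], [0, 0.15, 0, 0, 0, 0, 0], [0, 0.15, 0, 0, 0, 0, 0]],
])

```text
clock: 5.4
tool_pos: [0.5981, 0.0264, 0.0954]
orientation: [0.0, -0.004, 1.0, -0.001]
force: [-1.8, -1.9, 3.9]
finger_gap: 0.104
```

Emit:
move_arm([
  [[0, 0.05, 0, 0, 0, 0, 0], [0, 0.1, 0, 0, 0, 0, 0], [0, 0.15, 0, 0, 0, 0, 0], [0, 0.15, 0, 0, 0, 0, 0]],
])

```text
clock: 5.9
tool_pos: [0.5981, 0.0274, 0.0954]
orientation: [0.0, -0.004, 1.0, -0.001]
force: [-2.1, -4.6, 4.2]
finger_gap: 0.103
```

Emit:
move_arm([
  [[0, 0.02, 0, 0, 0, 0, 0], [0, 0.04, 0, 0, 0, 0, 0], [0, 0.04, 0, 0, 0, 0, 0]],
])

```text
clock: 6.28
tool_pos: [0.5981, 0.0275, 0.0954]
orientation: [0.0, -0.004, 1.0, -0.001]
force: [-1.3, -7.4, 4.1]
finger_gap: 0.101
```

Emit:
move_arm([
  [[0, 0.02, 0, 0, 0, 0, 0], [0, 0.04, 0, 0, 0, 0, 0], [0, 0.04, 0, 0, 0, 0, 0]],
])

```text
clock: 6.65
tool_pos: [0.5981, 0.0276, 0.0954]
orientation: [-0.0, -0.004, 1.0, -0.002]
force: [-0.3, -6.4, 3.9]
finger_gap: 0.108
```

Emit:
move_arm([
  [[0, 0.03, 0, 0, 0, 0, 0], [0, 0.06, 0, 0, 0, 0, 0], [0, 0.06, 0, 0, 0, 0, 0], [0, 0.06, 0, 0, 0, 0, 0]],
])

```text
clock: 7.15
tool_pos: [0.5981, 0.0278, 0.0954]
orientation: [-0.0, -0.004, 1.0, -0.002]
force: [0.4, -8.4, 3.2]
finger_gap: 0.103
```

Emit:
move_arm([
  [[0, -0.2, 0, 0, 0, 0, 0], [0, -0.4, 0, 0, 0, 0, 0], [0, -0.6, 0, 0, 0, 0, 0], [0, -0.8, 0, 0, 0, 0, 0], [0, -1.0, 0, 0, 0, 0, 0], [0, -1.2, 0, 0, 0, 0, 0], [0, -1.35, 0, 0, 0, 0, 0], [0, -1.4, 0, 0, 0, 0, 0], [0, -1.4, 0, 0, 0, 0, 0]],
])

```text
clock: 8.28
tool_pos: [0.5982, 0.0169, 0.0954]
orientation: [0.0, -0.004, 1.0, 0.0]
force: [-2.9, 2.3, 5.2]
finger_gap: 0.106
```

Emit:
move_arm([
  [[0, -0.05, 0, 0, 0, 0, 0], [0, -0.1, 0, 0, 0, 0, 0], [0, -0.15, 0, 0, 0, 0, 0], [0, -0.2, 0, 0, 0, 0, 0], [0, -0.2, 0, 0, 0, 0, 0]],
])

```text
clock: 8.9
tool_pos: [0.5982, 0.0148, 0.0954]
orientation: [0.0, -0.004, 1.0, -0.0]
force: [-2.6, 1.5, 4.5]
finger_gap: 0.105
```

Emit:
move_arm([
  [[0, -0.05, 0, 0, 0, 0, 0], [0, -0.1, 0, 0, 0, 0, 0], [0, -0.15, 0, 0, 0, 0, 0], [0, -0.2, 0, 0, 0, 0, 0], [0, -0.2, 0, 0, 0, 0, 0]],
])

```text
clock: 9.52
tool_pos: [0.5982, 0.0128, 0.0954]
orientation: [0.0, -0.004, 1.0, -0.0]
force: [-3.3, 1.2, 4.7]
finger_gap: 0.105
```

Emit:
move_arm([
  [[0, -0.04, 0, 0, 0, 0, 0], [0, -0.08, 0, 0, 0, 0, 0], [0, -0.1, 0, 0, 0, 0, 0], [0, -0.1, 0, 0, 0, 0, 0]],
])

```text
clock: 10.02
tool_pos: [0.5982, 0.0118, 0.0954]
orientation: [0.0, -0.004, 1.0, -0.0]
force: [-2.6, 2.5, 5.2]
finger_gap: 0.103
```

Emit:
move_arm([
  [[0, -0.04, 0, 0, 0, 0, 0], [0, -0.08, 0, 0, 0, 0, 0], [0, -0.1, 0, 0, 0, 0, 0], [0, -0.1, 0, 0, 0, 0, 0]],
])

```text
clock: 10.52
tool_pos: [0.5982, 0.0108, 0.0954]
orientation: [0.0, -0.004, 1.0, 0.0]
force: [-2.7, 2.8, 5.5]
finger_gap: 0.103
```

Emit:
move_arm([
  [[0, -0.04, 0, 0, 0, 0, 0], [0, -0.08, 0, 0, 0, 0, 0], [0, -0.1, 0, 0, 0, 0, 0], [0, -0.1, 0, 0, 0, 0, 0]],
])

```text
clock: 11.02
tool_pos: [0.5982, 0.0105, 0.0954]
orientation: [0.001, -0.004, 1.0, 0.0]
force: [-3.3, 5.3, 5.0]
finger_gap: 0.105
```

Emit:
move_arm([
  [[0, -0.04, 0, 0, 0, 0, 0], [0, -0.08, 0, 0, 0, 0, 0], [0, -0.1, 0, 0, 0, 0, 0], [0, -0.1, 0, 0, 0, 0, 0]],
])

```text
clock: 11.52
tool_pos: [0.5983, 0.0102, 0.0954]
orientation: [0.001, -0.004, 1.0, 0.001]
force: [-3.9, 6.9, 5.6]
finger_gap: 0.1
```

Emit:
move_arm([
  [[0, 0.2, 0, 0, 0, 0, 0], [0, 0.4, 0, 0, 0, 0, 0], [0, 0.6, 0, 0, 0, 0, 0], [0, 0.8, 0, 0, 0, 0, 0], [0, 1.0, 0, 0, 0, 0, 0], [0, 1.1, 0, 0, 0, 0, 0], [0, 1.1, 0, 0, 0, 0, 0], [0, 1.1, 0, 0, 0, 0, 0]],
])

```text
clock: 12.52
tool_pos: [0.5982, 0.018, 0.0954]
orientation: [0.0, -0.004, 1.0, -0.001]
force: [-1.7, -1.9, 5.7]
finger_gap: 0.1
```

Another 1 mm takes it to 19.0 mm, half-way between the touches at about 27.2 and 10.7.

Emit:
move_arm([
  [[0, 0.05, 0, 0, 0, 0, 0], [0, 0.1, 0, 0, 0, 0, 0], [0, 0.1, 0, 0, 0, 0, 0]],
])

```text
clock: 12.9
tool_pos: [0.5982, 0.0188, 0.0954]
orientation: [0.0, -0.004, 1.0, -0.001]
force: [-2.7, -2.8, 4.7]
finger_gap: 0.101
```

Emit:
move_arm([
  [[0, -0.04, 0, 0, 0, 0, 0], [0, -0.04, 0, 0, 0, 0, 0], [0, -0.04, 0, 0, 0, 0, 0]],
])

```text
clock: 13.28
tool_pos: [0.5982, 0.0188, 0.0954]
orientation: [0.0, -0.004, 1.0, -0.001]
force: [-1.8, -1.1, 5.0]
finger_gap: 0.106
```

Emit:
move_arm([
  [[0, -0.02, 0, 0, 0, 0, 0.15], [0, -0.02, 0, 0, 0, 0, 0.25], [0, -0.02, 0, 0, 0, 0, 0.35], [0, -0.02, -0.5, 0, 0, 0, 0.35], [0, -0.02, -3, 0, 0, 0, 0.4], [0, -0.02, -6, 0, 0, 0, 0.5], [0, -0.02, -10.5, 0, 0, 0, 0.6], [0, -0.02, -10.5, 0, 0, 0, 0.6], [0, -0.02, -10.5, 0, 0, 0, 0.6]],
])

```text
clock: 14.4
tool_pos: [0.5978, 0.0189, 0.2003]
orientation: [0.0, -0.004, 1.0, -0.001]
force: [-0.9, -0.2, 0.4]
finger_gap: 0.602
```

```bash
python3 - <<'E'
from h import *
np.set_printoptions(precision=4,suppress=True)
o=env.get_obs();print(o['tool_pos'],o['force'])
snap('wrist','w2'); W=world('w2'); 
Q=W[(W[...,2]>.113)&(W[...,2]<.126)&(W[...,0]>.49)&(W[...,0]<.71)&(abs(W[...,1]-.019)<.03)]
a=np.polyfit(Q[:,0],Q[:,1],1);print(a,np.polyval(a,.6))
goto([.461,-.183,.2],158)
E
```

```text
[0.5978 0.0189 0.2003] [-0.9132 -0.1567  0.4123]
[0.0057 0.0151] 0.018528755231155224
shift cm [ 13.804 -20.079   0.012] turn [-0.001  -0.002  -1.1793]
```

Emit:
move_arm([
  [[4, -6, 0, 0, 0, -0.18, 0.65], [10, -14, 0, 0, 0, -0.36, 0.65], [13.8, -20.1, 0, 0, 0, -0.54, 0.65], [13.8, -20.1, 0, 0, 0, -0.72, 0.65], [13.8, -20.1, 0, 0, 0, -0.9, 0.65], [13.8, -20.1, 0, 0, 0, -1.08, 0.65], [13.8, -20.1, 0, 0, 0, -1.18, 0.65], [13.8, -20.1, 0, 0, 0, -1.18, 0.65], [13.8, -20.1, 0, 0, 0, -1.18, 0.65]],
])

```text
clock: 15.58
tool_pos: [0.4614, -0.1831, 0.2]
orientation: [-0.001, -0.559, 0.829, -0.0]
force: [1.1, 0.4, -0.6]
finger_gap: 0.653
```

```bash
python3 - <<'E'
from h import *
np.set_printoptions(precision=4,suppress=True)
o=env.get_obs();print(o['tool_pos'],o['orientation'],o['force'])
im,d=snap('wrist','w3'); W=world('w3');hsv=cv2.cvtColor(im,cv2.COLOR_RGB2HSV).astype(int)
near=(W[...,2]>.064)&(W[...,2]<.076)&(abs(W[...,0]-.46)<.04)&(abs(W[...,1]+.183)<.04)
m=near&(hsv[...,0]>=10)&(hsv[...,0]<=30)&(hsv[...,1]>80)
n,l,s,c=cv2.connectedComponentsWithStats(m.astype(np.uint8));k=1+np.argmax(s[1:,4])
v=W[l==k];print(c[k],s[k],v.mean(0),np.ptp(v,axis=0))
ct=(v.max(0)+v.min(0))/2;print(ct)
goto([ct[0],ct[1],.02])
E
```

```text
[ 0.4614 -0.1831  0.2   ] [-0.0009 -0.559   0.8292 -0.0005] [ 1.0605  0.4103 -0.5655]
[276.8006 192.7764] [262 178  30  30 702] [ 0.4592 -0.1887  0.0703] [0.0263 0.0259 0.0084]
[ 0.4596 -0.1881  0.0683]
shift cm [ 0.495 -0.002 18.019] turn [0. 0. 0.]
```

View pics/w3.png

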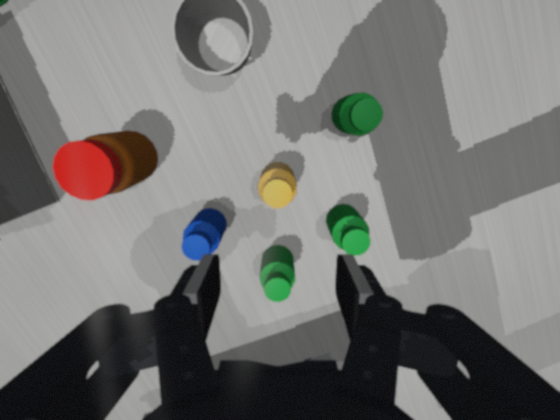

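The wrist view shows the brass weight at (277,190), clear of the blue one at (200,240) and the greens at (277,285), (350,235) and (358,115). The finger paths are free, so I'll lower onto it.

Emit:
move_arm([
  [[0.5, 0, 5, 0, 0, 0, 0.65], [0.5, 0, 10, 0, 0, 0, 0.65], [0.5, 0, 14, 0, 0, 0, 0.65], [0.5, 0, 17, 0, 0, 0, 0.65], [0.5, 0, 18.5, 0, 0, 0, 0.65], [0.5, 0, 18.7, 0, 0, 0, 0.65], [0.5, 0, 18.7, 0, 0, 0, 0.6], [0.5, 0, 18.7, 0, 0, 0, 0.52]],
])

```text
clock: 16.62
tool_pos: [0.4606, -0.1883, 0.0145]
orientation: [0.0, -0.56, 0.829, -0.002]
force: [-0.0, 0.3, 0.8]
finger_gap: 0.521
```

Emit:
move_arm([
  [[0, 0, 0, 0, 0, 0, 0.48], [0, 0, 0, 0, 0, 0, 0.44], [0, 0, 0, 0, 0, 0, 0.3], [0, 0, 0, 0, 0, 0, 0.2], [0, 0, 0, 0, 0, 0, 0.2]],
])

```text
clock: 17.25
tool_pos: [0.4601, -0.1882, 0.0146]
orientation: [-0.0, -0.56, 0.829, -0.001]
force: [-1.3, 1.7, 6.0]
finger_gap: 0.43
```

Emit:
move_arm([
  [[0, 0, -0.5, 0, 0, 0, 0], [0, 0, -2, 0, 0, 0, 0], [0, 0, -5, 0, 0, 0, 0], [0, 0, -9, 0, 0, 0, 0], [0, 0, -13, 0, 0, 0, 0], [0, 0, -16, 0, 0, 0, 0], [0, 0, -17, 0, 0, 0, 0], [0, 0, -17, 0, 0, 0, 0]],
])

```text
clock: 18.25
tool_pos: [0.4592, -0.1876, 0.1829]
orientation: [-0.001, -0.559, 0.829, -0.0]
force: [-0.3, -0.0, -5.1]
finger_gap: 0.426
```

```bash
python3 - <<'E'
from h import *
o=env.get_obs();print(o['tool_pos'],o['force'],o['finger_gap'])
goto([.598,.154,o['tool_pos'][2]],90.4)
goto([.598,.154,o['tool_pos'][2]])
E
```

```text
[ 0.45915021 -0.18762334  0.18285964] [-0.32582838 -0.01497744 -5.128747  ] 0.42598541210075674
shift cm [-36.876  -0.093  -0.047] turn [-6.0000e-04 -1.3000e-03  1.1803e+00]
shift cm [-36.876  -0.093  -0.047] turn [0. 0. 0.]
```

Emit:
move_arm([
  [[-2, 0, 0, 0, 0, 0, 0], [-6, 0, 0, 0, 0, 0, 0], [-11, 0, 0, 0, 0, 0, 0], [-16, 0, 0, 0, 0, 0, 0], [-21, 0, 0, 0, 0, 0, 0], [-26, 0, 0, 0, 0, 0, 0], [-30.5, 0, 0, 0, 0, 0, 0], [-34, 0, 0, 0, 0, 0, 0], [-36, 0, 0, 0, 0, 0, 0], [-36.9, -0.1, 0, 0, 0, 0, 0], [-36.9, -0.1, 0, 0, 0, 0, 0], [-36.9, -0.1, 0, 0, 0, 0, 0]],
])

```text
clock: 19.75
tool_pos: [0.5982, 0.1529, 0.1829]
orientation: [-0.001, -0.559, 0.829, -0.001]
force: [-0.2, -0.0, -4.8]
finger_gap: 0.43
```

```bash
python3 - <<'E'
from h import *
np.set_printoptions(precision=4,suppress=True)
o=env.get_obs();print(o['tool_pos'],o['orientation'],o['force'],o['finger_gap'])
for n in('scene','side'):
    snap(n,n+'1');W=world(n+'1');h=W[...,2]
    R=(h>.114)&(h<.126)&(W[...,0]>.5)&(W[...,0]<.7)
    for y in(.019,.289):
        v=W[R&(abs(W[...,1]-y)<.015)]; print(n,y,v[:,1].mean(),len(v))
goto([.598,.154,.103])
a=cv2.imread('pics/side1.png')[120:330,80:360];cv2.imwrite('pics/side1c.png',cv2.resize(a,None,fx=2.5,fy=2.5))
E
```

```text
[0.5982 0.1529 0.1829] [-0.0009 -0.5591  0.8291 -0.0008] [-0.2239 -0.0414 -4.7507] 0.42955395267498464
scene 0.019 0.02017974542579725 399
scene 0.289 0.2877442234901767 430
side 0.019 0.02051044781654088 334
side 0.289 0.29016134670986155 773
shift cm [-0.095  0.081  8.029] turn [0. 0. 0.]
```

View pics/side1c.png

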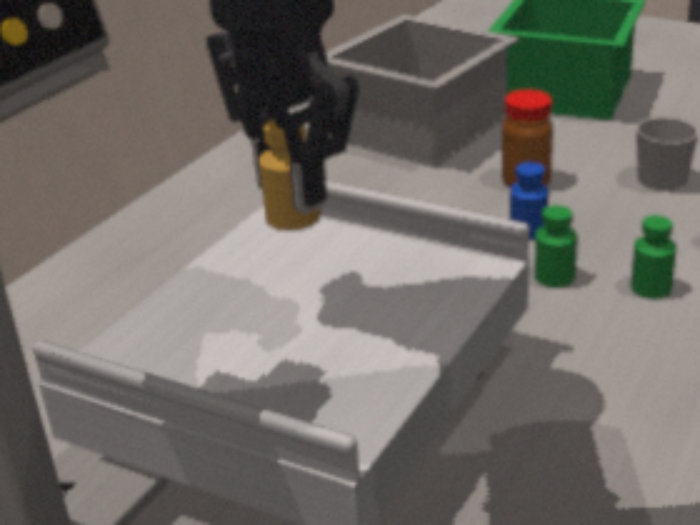

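The weight hangs upright in the grip at about (290,190) in the crop, above the deck and clear of the lips. I'll lower it.

Emit:
move_arm([
  [[-0.1, 0.1, 1, 0, 0, 0, 0], [-0.1, 0.1, 3, 0, 0, 0, 0], [-0.1, 0.1, 5, 0, 0, 0, 0], [-0.1, 0.1, 6.5, 0, 0, 0, 0], [-0.1, 0.1, 7.2, 0, 0, 0, 0], [-0.1, 0.1, 7.5, 0, 0, 0, 0], [-0.1, 0.1, 7.6, 0, 0, 0, 0], [-0.1, 0.1, 7.6, 0, 0, 0, 0]],
])

```text
clock: 20.85
tool_pos: [0.5985, 0.1554, 0.1077]
orientation: [0.0, -0.56, 0.829, -0.001]
force: [0.0, -0.0, -4.0]
finger_gap: 0.423
```

Emit:
move_arm([
  [[0, 0, 0.1, 0, 0, 0, 0], [0, 0, 0.2, 0, 0, 0, 0], [0, 0, 0.3, 0, 0, 0, 0], [0, 0, 0.3, 0, 0, 0, 0]],
])

```text
clock: 21.35
tool_pos: [0.5981, 0.1551, 0.104]
orientation: [-0.0, -0.56, 0.829, -0.001]
force: [-0.2, -0.2, -4.6]
finger_gap: 0.427
```

Emit:
move_arm([
  [[0, 0, 0.04, 0, 0, 0, 0], [0, 0, 0.08, 0, 0, 0, 0], [0, 0, 0.1, 0, 0, 0, 0], [0, 0, 0.1, 0, 0, 0, 0]],
])

```text
clock: 21.85
tool_pos: [0.5982, 0.1551, 0.103]
orientation: [-0.0, -0.56, 0.829, -0.001]
force: [0.3, 0.6, -4.7]
finger_gap: 0.421
```

Emit:
move_arm([
  [[0, 0, 0.03, 0, 0, 0, 0], [0, 0, 0.06, 0, 0, 0, 0], [0, 0, 0.06, 0, 0, 0, 0], [0, 0, 0.06, 0, 0, 0, 0]],
])

```text
clock: 22.35
tool_pos: [0.5982, 0.1552, 0.1027]
orientation: [-0.0, -0.56, 0.829, -0.001]
force: [-0.4, -0.4, -3.6]
finger_gap: 0.428
```

Emit:
move_arm([
  [[0, 0, 0.03, 0, 0, 0, 0], [0, 0, 0.06, 0, 0, 0, 0], [0, 0, 0.06, 0, 0, 0, 0], [0, 0, 0.06, 0, 0, 0, 0]],
])

```text
clock: 22.85
tool_pos: [0.5982, 0.1552, 0.1027]
orientation: [-0.0, -0.56, 0.829, -0.001]
force: [-4.4, -0.4, 5.0]
finger_gap: 0.432
```

Emit:
move_arm([
  [[0, 0, -0.04, 0, 0, 0, 0], [0, 0, -0.04, 0, 0, 0, 0]],
])

```text
clock: 23.1
tool_pos: [0.5982, 0.1552, 0.1027]
orientation: [-0.0, -0.56, 0.829, -0.001]
force: [-3.8, -0.3, 4.0]
finger_gap: 0.429
```

Emit:
move_arm([
  [[0, 0, 0, 0, 0, 0, 0.42], [0, 0, 0, 0, 0, 0, 0.45], [0, 0, 0, 0, 0, 0, 0.5], [0, 0, 0, 0, 0, 0, 0.55], [0, 0, 0, 0, 0, 0, 0.65], [0, 0, 0, 0, 0, 0, 0.65]],
])

```text
clock: 23.85
tool_pos: [0.5983, 0.1552, 0.1022]
orientation: [-0.0, -0.56, 0.829, -0.001]
force: [-0.4, 0.9, 1.0]
finger_gap: 0.641
```

Emit:
move_arm([
  [[0, 0, -1, 0, 0, 0, 0.65], [0, 0, -4, 0, 0, 0, 0.65], [0, 0, -9, 0, 0, 0, 0.65], [0, 0, -13, 0, 0, 0, 0.65], [0, 0, -14, 0, 0, 0, 0.65], [10, 0, -14, 0, 0, 0, 0.65], [20, 0, -14, 0, 0, 0, 0.65], [20, 0, -14, 0, 0, 0, 0.65], [20, 0, -14, 0, 0, 0, 0.65], [20, 0, -14, 0, 0, 0, 0.65]],
])

```text
clock: 25.1
tool_pos: [0.5231, -0.0307, 0.2425]
orientation: [-0.0, -0.559, 0.829, -0.001]
force: [-0.3, 0.6, 0.0]
finger_gap: 0.653
```

```bash
python3 - <<'E'
from h import *
np.set_printoptions(precision=4,suppress=True)
o=env.get_obs();print(o['clock'],o['tool_pos'],o['force'])
for n in('scene','side'):
    im,_=snap(n,n+'2');W=world(n+'2');h=W[...,2];hsv=cv2.cvtColor(im,cv2.COLOR_RGB2HSV).astype(int)
    R=(h>.114)&(h<.126)&(W[...,0]>.5)&(W[...,0]<.7)
    W0=world(n+'0')
    for y in(.019,.289):
        v=W[R&(abs(W[...,1]-y)<.015)]; print(n,y,v[:,1].mean(),len(v))
    m=(h>.148)&(h<.17)&(hsv[...,1]>80)&(abs(W[...,0]-.598)<.05)&(abs(W[...,1]-.155)<.05)
    v=W[m];print('knob',len(v),(v.max(0)+v.min(0))/2,np.median(v,0))
a=cv2.imread('pics/scene2.png');b=cv2.imread('pics/side2.png');c=np.vstack([a,b]);cv2.imwrite('pics/both2.png',cv2.resize(c,(400,600)))
E
```

```text
25.1 [ 0.5231 -0.0307  0.2425] [-0.2608  0.5531  0.0379]
scene 0.019 0.020110115431296673 397
scene 0.289 0.2877363878490067 429
knob 151 [0.5993 0.1552 0.1547] [0.6029 0.1551 0.1577]
side 0.019 0.02076777425039605 418
side 0.289 0.29019258295201616 778
knob 148 [0.5974 0.155  0.1537] [0.5949 0.1599 0.1571]
```

View pics/both2.png

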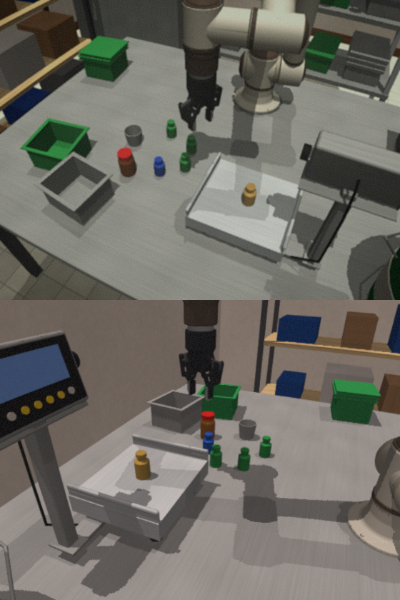

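The weight stands upright in the middle of the platter, at (250,193) in the top picture and (142,465) in the bottom one. The lip positions haven't changed, and the other items are still in place. I'm handing in the job.

```bash
python3 -c "
from h import *
print(env.job_done())"
```

```text
the job is handed in; nothing more can be done
None
```

The scale is set up as asked and the job is handed in, with the clock reading about 25 s of the 58 s allowed.

- **Platter:** Holding the right lip, I slid it left until it touched (tool at y ≈ 27.2 mm), then right until it touched (≈ 10.7 mm). That is about 16.5 mm of travel, within the 15–17 mm stated. I left it at 18.8 mm; half-way is about 19.0 mm. The highest side force I read was 8.4 N, about 2.5 N of it friction; force is only reported at the end of each move.
- **Weight:** I lowered the brass weight until it just touched the deck and let go. It stands upright at about (0.598, 0.155) m, roughly 1 mm from the platter's middle.
- **Last checks:** The gripper is clear and touching nothing. Lip positions from each camera were the same before and after placing, within about 0.3 mm. Against the tool reading, the lip measured 0.3 mm lower from the wrist camera and 1–2 mm higher from the two fixed cameras, within the calibration error. The jar, cup and look-alikes look undisturbed, but I checked those only by eye. No check failed.

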